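# Clear the saw bench: offcuts in the pail, level in the drawer

## Robot

A 6-joint arm with a two-finger parallel gripper is mounted at the origin on the work surface. World frame = base frame: x ahead of the robot, y to its left, z up, the work surface at z = 0. Lengths are in m, angles in degrees, forces in N, time in s.
With the tool pointing down it reaches from about 0.25 to 0.725 m from the base axis. Payload 9.7 kg.
Tool frame: the origin (TCP) lies between the finger pads; the fingertips stand 11 mm ahead of it and the grasp point (between the pads) lies 8 mm behind it; y points along the fingers, x is the direction in which the jaws open and shut, and the axes are right-handed (so a half turn about y gives the same grasp; the last joint's range is limited). The gripper opens to 85 mm and grips with 20 to 120 N. Pads are 22 mm wide; open, the fingers measure 114 mm over their backs; the gripper's body (76 mm by 85 mm) begins 54 mm behind the grasp point. The pads swing forward as they close: fully open they stand 13 mm farther back than shut.
Start: joints at [-65.718, 4.979, 10.078, 95.1, 0, 90], TCP at [0.226, -0.501, 0.211] pointing down, gripper open.
Joint ranges: [-179.16, 179.16], [-48.56, 103.87], [-65.8, 70.77], [-126.05, 130.52], [-82.76, 87.17], [-180, 180]. Speed limits (degrees/s): [127.2, 127.2, 147.25, 180, 180, 180].

## Interface

Orientations are given as [roll, pitch, yaw] about the fixed x, y, z axes, in that order (R = Rz(yaw) Ry(pitch) Rx(roll)).
In Python, from workcell import bot, vision gives the robot as it stands. The module is installed in compiled form; this text tells all that it offers.
- The arm moves only by the shell command python3 -m crank 'ROWS' [OPENING] [FORCE]. ROWS is text: rows parted by semicolons, each of 6 numbers parted by spaces: the shift along the tool's x, y, z in m, then the turn, a rotation vector about the tool's x, y, z in rad. A call has 1 to 8 rows; each row is the pose to reach, as a shift and turn from the pose commanded when the call began, along the tool's axes at that moment; what a row does not reach only later rows make up. A row lasts 1/10 s, in which the tool goes at most 50 mm and 8.59 degrees, less where a joint would pass 70% of its speed; a pose out of reach is approached as far as the arm can. A call with a gripper value outside its range is refused whole. OPENING is the gripper's target within -1 to 1 (shut at 1, half-way at 0, fully open at -1), set as the call begins (- or left out, the last holds). The fingers move at their own pace and stop on an object; FORCE is the grip in N (left out, the last holds). Time passes only in rows, so rows that repeat a pose let the fingers close. It gives the time, the measured TCP pose, the force and the opening at its end, in the units of the state.
- bot.get_obs(): the state, without advancing time (a new reading comes with each control period).
- vision.camera(name): name is "scene" or "side" or "wrist"; returns the picture (384x512x3 uint8, red, green, blue); there is no depth.
- vision.get_calibration(name): a dict with "fx", "fy", "cx", "cy" (pixels), "distortion" ([k1, k2, p1, p2, k3] as OpenCV has them; the pictures are not rectified), "rvec" (rotation vector, rad) and "tvec" (3), from world to camera coordinates, as OpenCV has them. Camera axes: x right, y down, z forward; pixel columns grow to the right and rows downward; lengths in m; the calibration is good to about 2 mm. A picture is of the moment at which its call begins: read the wrist's pose just before it. get_calibration takes no time and is no camera call; for the wrist camera it gives the pose at the moment of the call.
- bot.job_done(): hands the job in, once; it reports no verdict.
The state is a dict: "time": time; "q": joint angles; "qd": joint speeds; "joint_efforts": joint torques, N m; "ee_pos": TCP position; "tcp_rot": TCP orientation; "wrist_force": force on the tool from outside, world axes, zero at the start; "torque": the same for the moment, N m; "opening": finger opening in m.
Only numpy, scipy, OpenCV 4.12 (cv2) and the standard library are available. Lean on these libraries where they do the work, as an engineer would, in place of code of your own. Each camera call takes 0.05 s, during which the arm holds its last target. There are 200 camera calls.

## Task

Clear the bench for the next cut: drop the two wooden offcuts, the pale moulding and the dark grooved batten, into the white pail and leave the pail standing upright. Put the yellow spirit level away in the top drawer of the red tool chest, laying it in gently rather than letting it fall, and push that drawer fully shut. Leave the bottom drawer shut and do not disturb the tape measure, the glue bottle or the pencil tin.

Things in the scene. Friction and masses are not known exactly. Their poses are not given: they have to be found in the camera images.
- pail: open white plastic pail, loose (about 0.45 kg): outside diameter 140 mm at the foot, 168 mm at the rim, 125 mm tall, wall 4 mm, floor 5 mm thick; a thin wire bail hangs against its outside. Origin: centre of its underside, z up.
- moulding: pale pine moulding offcut lying on the bench, 110 mm long (its x), stepped section: a 44 mm wide, 16 mm high base with a 28 mm wide, 18 mm high ridge along its middle, 34 mm high in all (z up); about 80 g. Origin: centre of its underside.
- moulding_mid (a point): middle of the moulding offcut, 17 mm above its underside; same axes as the offcut.
- batten: dark brown grooved batten offcut lying on the bench, 90 mm long (its x), 42 mm wide (y), 30 mm high (z up) with a groove 8 mm deep along its top; about 100 g. Origin: centre of its underside.
- batten_mid (a point): middle of the batten, 15 mm above its underside; same axes as the batten.
- level: yellow spirit level with black ends and green vials, standing on its long edge on the bench: 180 mm long (its x), 24 mm wide (y), 42 mm high (z up), about 0.22 kg. Origin: centre of its underside.
- level_mid (a point): middle of the spirit level, 21 mm above its underside; same axes as the level.
- chest: red two-drawer tool chest fixed to the bench, 240 mm deep (its x), 280 mm wide (y), 170 mm high, roughly facing the robot. Origin: centre of its underside; the drawers come out of its front along its own -x.
- chest_drawer0 (a joint): how far the top drawer is out, in m: 0 fully shut (it may start up to 20 mm out), 0.165 at its stop; it slides with about 1 N of friction and stays where it is left. Its inside is 195 mm (x) by 238 mm (y), its floor 95 mm and its rim 148 mm above the bench. Out by d, it lies open from its front wall to d - 6 mm behind that wall.
- chest_drawer0_handle (a point): middle of the top drawer's handle, a level steel bar 11 mm thick and 120 mm long along the chest's y, its centre 35 mm in front of the drawer's face and 132 mm above the bench; there is 29 mm of clear space between bar and face. Axes as the chest.
- drawer_floor (a point): centre of the top drawer's inner floor (upper face), 153 mm behind the handle, moving with the drawer; axes as the chest, the inside of the front wall is at x = -97 mm, of the side walls at y = +-119 mm.
- chest_drawer1 (a joint): how far the bottom drawer of the chest, with its own handle 59 mm above the bench, is out, in m: 0 shut. It is to stay shut.
- tape: bystander: orange tape measure standing on the bench, 68 x 34 mm, 62 mm high, loose. Origin: centre of its underside.
- glue: bystander: yellow glue bottle with orange cap, diameter 60 mm, 170 mm tall, loose. Origin: centre of its underside.
- pencils: bystander: steel tin of pencils, diameter 72 mm, tin 95 mm high, pencils up to 160 mm high, loose. Origin: centre of its underside.

How it is judged:
By the outcome, as a careful person would: the job done as asked, in the order asked, and still so for the second after the job is handed in, with the robot touching nothing.
It also fails if it takes over 72 s, if anything falls off the work surface, if the arm or the gripper's body presses on something with over 40 N, if the wrist force passes 120 N, or if a joint passes its speed limit or range.

## Working session

There is one attempt and no reset: what is moved stays moved. The work goes in short steps, Python scripts to look and compute and a shell command to move; the robot and the scene stay as the last step left them, time stands still between calls to the robot, and variables do not carry over. Pictures are saved under pics/ and viewed, about 8 in all and at most 12, crops included, and the job is handed in when it is done.

```bash
mkdir -p pics
python3 - <<'E'
from workcell import bot, vision
import cv2
print(bot.get_obs())
for n in ("scene","side"):
    im=vision.camera(n); cv2.imwrite(f"pics/{n}0.png",im[:,:,::-1])
    print(n,vision.get_calibration(n))
E
ls
```

```text
{'time': 0.0, 'q': array([-6.57208688e+01,  5.00999599e+00,  1.00336049e+01,  9.50995364e+01,
       -8.43190235e-04,  9.00034473e+01]), 'qd': array([ 0.07506205,  0.05948057, -0.03361883, -0.08487083, -0.04764332,
       -0.03962821]), 'joint_efforts': array([-2.11902698e-03, -5.20403802e+01,  4.64783335e+01,  1.71185372e-02,
       -1.11499257e-04, -6.74943621e-06]), 'ee_pos': array([ 0.22603809, -0.50111638,  0.21008608]), 'tcp_rot': array([-9.00008478e+01,  7.59274975e-02, -6.57243161e+01]), 'wrist_force': array([-0.60236307,  0.18427282,  0.10727008]), 'torque': array([ 0.03373958,  0.03756093, -0.03086063]), 'opening': 0.08544283675064128}
scene {'fx': 471.1966304147655, 'fy': 471.1966304147655, 'cx': 265.6991674449902, 'cy': 190.0453551435784, 'distortion': array([-0.16728431,  0.        ,  0.        ,  0.        ,  0.        ]), 'rvec': array([ 1.90980927,  1.29863526, -0.61627441]), 'tvec': array([-0.26139088, -0.24735216,  1.79428141])}
side {'fx': 485.64038479901956, 'fy': 485.64038479901956, 'cx': 258.80014327096495, 'cy': 190.12924167551066, 'distortion': array([-0.19259853,  0.        ,  0.        ,  0.        ,  0.        ]), 'rvec': array([ 0.83881704, -2.56590939,  1.10583098]), 'tvec': array([0.49350131, 0.30584848, 1.07847132])}
pics
```

View pics/scene0.png

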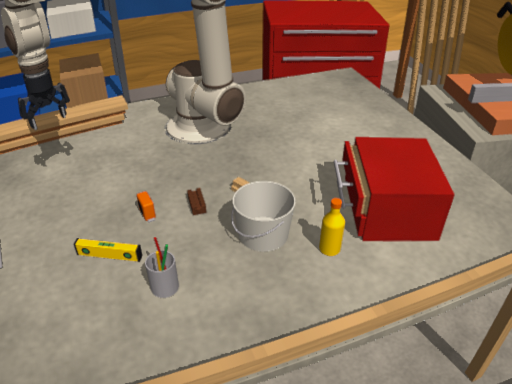

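View pics/side0.png

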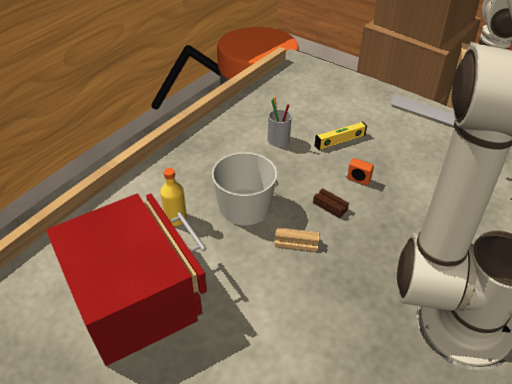

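Both views are clear. In the side view the moulding is at (298,240), the batten (331,203), the tape (360,171), the level (341,136), the pail (245,188), the tin (279,128), the glue (173,198) and the chest at the lower left. Next I'll measure positions.

```bash
cat > h.py <<'E'
import numpy as np, cv2
from workcell import bot, vision
def rays(px,c):
    K=np.array([[c['fx'],0,c['cx']],[0,c['fy'],c['cy']],[0,0,1]])
    u=cv2.undistortPoints(np.array(px,float).reshape(-1,1,2),K,c['distortion']).reshape(-1,2)
    R=cv2.Rodrigues(np.array(c['rvec']))[0]; t=np.array(c['tvec'])
    return -R.T@t, np.c_[u,np.ones(len(u))]@R
def plane(px,c,z):
    o,d=rays(px,c); return o+d*((z-o[2])/d[:,2])[:,None]
def tri(p1,c1,p2,c2):
    o1,d1=rays([p1],c1);o2,d2=rays([p2],c2);d1=d1[0]/np.linalg.norm(d1);d2=d2[0]/np.linalg.norm(d2)
    s=np.linalg.lstsq(np.c_[d1,-d2],o2-o1,rcond=None)[0];a=o1+s[0]*d1;b=o2+s[1]*d2
    return (a+b)/2,np.linalg.norm(a-b)
def proj(P,c):
    K=np.array([[c['fx'],0,c['cx']],[0,c['fy'],c['cy']],[0,0,1]])
    return cv2.projectPoints(np.array(P,float).reshape(-1,1,3),np.array(c['rvec']),np.array(c['tvec']),K,c['distortion'])[0].reshape(-1,2)
def blobs(im,lo,hi,mina=60):
    m=cv2.inRange(cv2.cvtColor(im,cv2.COLOR_RGB2HSV),np.array(lo),np.array(hi))
    cs=cv2.findContours(m,cv2.RETR_EXTERNAL,cv2.CHAIN_APPROX_NONE)[0]
    return sorted([c for c in cs if cv2.contourArea(c)>mina],key=cv2.contourArea,reverse=True)
E
python3 - <<'E'
from h import *
np.set_printoptions(precision=3,suppress=True)
C={n:vision.get_calibration(n) for n in("scene","side")}
I={n:cv2.imread(f"pics/{n}0.png")[:,:,::-1].copy() for n in C}
rng={'yellow':((22,150,100),(35,255,255)),'orange':((5,200,120),(15,255,255)),'brown':((0,80,20),(14,255,110)),'pine':((10,70,130),(24,200,255)),'red':((0,200,60),(4,255,255))}
for n in C:
  for k,(lo,hi) in rng.items():
    for c in blobs(I[n],lo,hi,50)[:7]:
      r=cv2.minAreaRect(c); m=c.reshape(-1,2).mean(0)
      if n=='side' and m[0]>400: continue
      print(n,k,cv2.contourArea(c),np.round(m),'z.02:',plane([m],C[n],.02)[0][:2],'box',np.round(cv2.boxPoints(r)).astype(int).tolist() )
  c=blobs(I[n],(0,200,60),(4,255,255),2000)
  for q in c: print('poly',n,cv2.approxPolyDP(q,4,True).reshape(-1,2).tolist())
# pail rim guess
print('pail', plane([[245,174]],C['side'],.125), plane([[263,205]],C['scene'],.125))
big=np.hstack([cv2.resize(I['side'][180:340,40:240],None,fx=4,fy=4,interpolation=cv2.INTER_CUBIC)])[:600]
cv2.imwrite('pics/chest.png',big[:,:,::-1])
E
```

```text
scene yellow 913.0 [107. 250.] z.02: [ 0.578 -0.411] box [[74, 254], [76, 238], [139, 245], [137, 261]]
scene yellow 839.5 [332. 232.] z.02: [0.73  0.186] box [[317, 253], [325, 206], [347, 210], [339, 257]]
scene orange 257.0 [146. 205.] z.02: [ 0.43  -0.275] box [[136, 194], [148, 190], [157, 215], [145, 219]]
scene orange 73.0 [336. 203.] z.02: [0.623 0.257] box [[331, 198], [341, 198], [341, 208], [331, 208]]
scene brown 790.5 [469. 104.] z.02: [0.246 1.125] box [[438, 83], [448, 73], [500, 124], [491, 134]]
scene brown 622.0 [406.  48.] z.02: [-0.385  1.245] box [[392, 96], [409, -1], [419, 1], [402, 98]]
scene brown 556.5 [230. 105.] z.02: [-0.077  0.157] box [[214, 117], [225, 85], [246, 92], [235, 124]]
scene brown 460.5 [265.  42.] z.02: [-0.69   0.559] box [[262, 79], [262, 3], [270, 3], [270, 79]]
scene brown 450.5 [354. 196.] z.02: [0.614 0.324] box [[337, 145], [349, 143], [370, 237], [358, 240]]
scene brown 317.0 [196. 201.] z.02: [ 0.466 -0.13 ] box [[186, 191], [200, 187], [207, 212], [193, 215]]
scene brown 276.0 [188.  68.] z.02: [-0.509  0.09 ] box [[174, 60], [200
[... 2203 characters left out ...]
140.] z.02: [1.2   0.087] box [[-6, 201], [161, 84], [169, 95], [3, 213]]
side pine 1183.0 [51. 26.] z.02: [ 2.071 -0.363] box [[-8, 37], [117, -20], [127, 1], [2, 58]]
side pine 905.5 [319.  21.] z.02: [ 1.076 -1.127] box [[270, 18], [277, -5], [366, 23], [359, 45]]
side pine 615.5 [171. 198.] z.02: [0.818 0.125] box [[160, 219], [160, 177], [181, 177], [181, 219]]
side red 15389.5 [123. 277.] z.02: [0.724 0.392] box [[43, 231], [148, 183], [209, 317], [104, 365]]
side red 601.5 [179. 244.] z.02: [0.687 0.232] box [[146, 196], [157, 189], [212, 287], [201, 293]]
poly side [[137, 194], [46, 229], [106, 364], [195, 321], [201, 312], [190, 275]]
pail [[0.642 0.017 0.125]] [[0.67  0.002 0.125]]
```

View pics/chest.png

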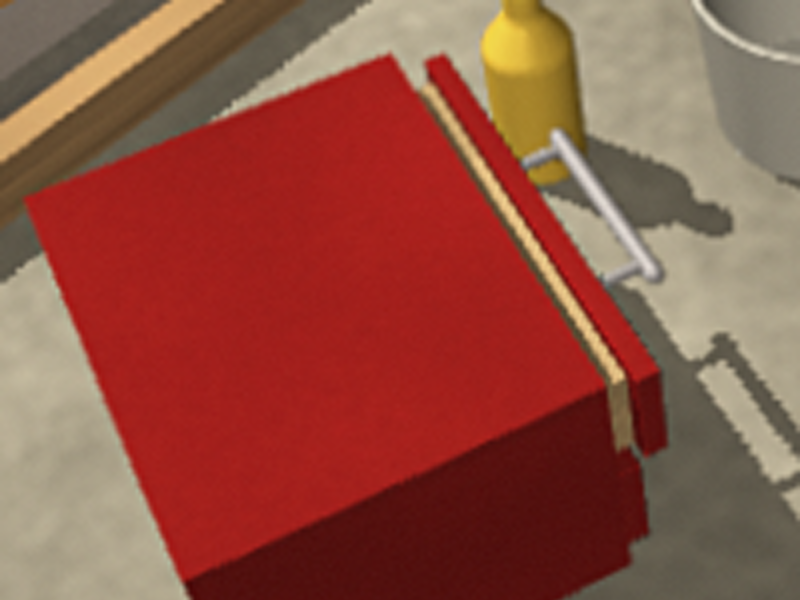

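Run:
```python
from h import *
np.set_printoptions(precision=3,suppress=True)
C={n:vision.get_calibration(n) for n in("scene","side")}
I={n:cv2.imread(f"pics/{n}0.png")[:,:,::-1].copy() for n in C}
P=plane([[137.5,193.75],[46.5,230],[86.5,325],[191,277.5]],C['side'],.17)
print('chest top FF,BF,BN,FN',P[:,:2],'centre',P.mean(0))
for a,b in((0,1),(3,2),(0,3),(1,2)):
  d=P[b]-P[a];print(a,b,np.linalg.norm(d),np.degrees(np.arctan2(d[1],d[0])))
h=plane([[178.8,213.8],[203.8,247.5]],C['side'],.132);d=h[0]-h[1];print('handle',h,h.mean(0),np.linalg.norm(d),np.degrees(np.arctan2(d[1],d[0])))
for n,pp in(('side',[[336,148+0],[0,0]]),):pass
# objects: glue cap tri, level, etc
print('glue cap',tri([169,171],C['side'],[336.5,201],C['scene']))
print('glue base', plane([[174,226]],C['side'],0),plane([[331,252]],C['scene'],0))
print('tin', plane([[279.5,145]],C['side'],0),plane([[165,293]],C['scene'],0))
print('pail rim side/scene L R', plane([[213,178],[277,178],[245,153],[245,197]],C['side'],.125)[:,:2].tolist(), plane([[232,205],[294,203],[264,183],[262,230]],C['scene'],.125)[:,:2].tolist())
print('tape',tri([360,171],C['side'],[146,205],C['scene']))
print('mould box z.034 side',plane([[276,229],[320,233]],C['side'],.034)[:,:2], 'bottom front z0',plane([[275,248],[319,252]],C['side'],0)[:,:2])
print('batten side',plane([[322,190],[348,205],[314,203],[340,217]],C['side'],.015)[:,:2])
print('level top', plane([[316,134],[366,123]],C['side'],.042)[:,:2], plane([[75,238],[141,245]],C['scene'],.042)[:,:2],'bot',plane([[321,149],[367,136]],C['side'],0)[:,:2],plane([[75,254],[140,261]],C['scene'],0)[:,:2])
print(vision.get_calibration('wrist'))
```

```text
chest top FF,BF,BN,FN [[0.772 0.264]
 [0.854 0.47 ]
 [0.597 0.571]
 [0.513 0.368]] centre [0.684 0.418 0.17 ]
0 1 0.22220019884434883 68.2637501291036
3 2 0.2201674136792348 67.75032058654308
0 3 0.27862647683854935 158.0892631054914
1 2 0.2766548558022052 158.51084526584773
handle [[0.678 0.228 0.132]
 [0.565 0.271 0.132]] [0.621 0.25  0.132] 0.12048809916378908 -20.6389108763953
glue cap (array([0.769, 0.16 , 0.168]), np.float64(0.0014986478693898722))
glue base [[0.753 0.184 0.   ]] [[0.783 0.157 0.   ]]
tin [[ 0.721 -0.27   0.   ]] [[ 0.761 -0.295 -0.   ]]
pail rim side/scene L R [[0.6980153889208525, 0.07849493827609821], [0.5678353229279138, -0.01937617737807118], [0.6930786801120972, -0.050376554018682906], [0.591608442306206, 0.08468827447997951]] [[0.6408781034997391, -0.0734524444400288], [0.6914441075982786, 0.08133810272547382], [0.5824246339403375, 0.039928063629059096], [0.7579560604003904, -0.03559648213012928]]
tape (array([ 0.445, -0.277,  0.033]), np.float64(0.0005626729231593501))
mould box z.034 side [[0.514 0.056]
 [0.417 0.001]] bottom front z0 [[0.496 0.085]
 [0.398 0.03 ]]
batten side [[ 0.502 -0.158]
 [ 0.413 -0.149]
 [ 0.493 -0.099]
 [ 0.409 -0.096]]
level top [[ 0.633 -0.341]
 [ 0.533 -0.494]] [[ 0.527 -0.489]
 [ 0.616 -0.321]] bot [[ 0.606 -0.333]
 [ 0.519 -0.486]] [[ 0.543 -0.5  ]
 [ 0.631 -0.334]]
{'fx': 267.8605169009825, 'fy': 267.8605169009825, 'cx': 250.18596806070622, 'cy': 188.5980988131167, 'distortion': array([-0.025,  0.   ,  0.   ,  0.   ,  0.   ]), 'rvec': array([-2.405,  1.553,  0.253]), 'tvec': array([-0.55 , -0.042,  0.38 ])}
```

```bash
r='-.143 -.1 .171 0 0 0'; python3 -m crank '-.143 -.1 .171 0 0 0;-.143 -.1 .171 0 0 0;-.143 -.1 .171 0 0 0;-.143 -.1 .171 0 0 0;-.143 -.1 .171 0 0 0'; python3 -m crank '-.143 -.1 .171 0 0 0;-.143 -.1 .171 0 0 0;-.143 -.1 .171 0 0 0;-.143 -.1 .171 0 0 0;-.143 -.1 .171 0 0 0;-.143 -.1 .171 0 0 0;-.143 -.1 .171 0 0 0'
python3 - <<'E'
from h import *
c=vision.get_calibration('wrist');im=vision.camera('wrist');cv2.imwrite('pics/w1.png',im[:,:,::-1]);np.save('w1.npy',c,allow_pickle=True)
o=bot.get_obs();print(o['time'],o['q'],o['ee_pos'],o['tcp_rot'],rays([[256,192]],c))
E
```

```text
time: 0.6
ee_pos: [0.3236, -0.2987, 0.3117]
tcp_rot: [-90.0, -0.0, -65.7]
wrist_force: [0.5, -0.1, 0.9]
opening: 0.0853
time: 1.3
ee_pos: [0.4207, -0.0994, 0.4105]
tcp_rot: [-90.0, 0.0, -65.6]
wrist_force: [-0.2, -0.7, 0.0]
opening: 0.0856
1.35 [-1.33938770e+01 -7.87039685e-01  2.78048520e+01  1.18641364e+02
 -1.45487959e-02  1.42280445e+02] [ 0.4203268  -0.10016824  0.41023905] [-9.00480339e+01  1.87584493e-02 -6.56743236e+01] (array([ 0.49380822, -0.0667595 ,  0.57382667]), array([[-0.28926509, -0.15517229, -0.94492313]]))
```

View pics/w1.png

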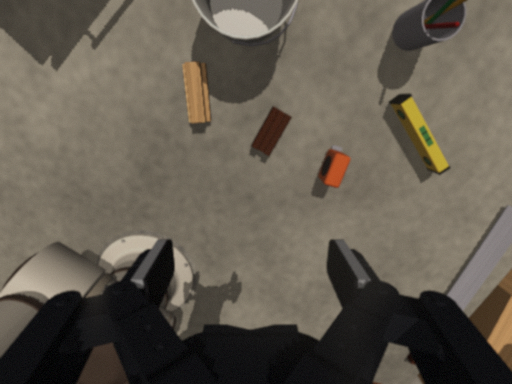

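The overhead wrist view shows the moulding at (197,93), batten (271,131), tape (336,168), level (421,133) and tin (425,25), with the pail cut off at the top (245,10). Measuring from these.

Run:
```python
from h import *
np.set_printoptions(precision=3,suppress=True)
c=np.load('w1.npy',allow_pickle=True).item();im=cv2.imread('pics/w1.png')[:,:,::-1].copy()
hsv=cv2.cvtColor(im,cv2.COLOR_RGB2HSV)
for p in((197,93),(203,95),(188,95),(271,131),(440,150),(336,168)):print(p,hsv[p[1],p[0]])
for k,lo,hi,z,roi in(('mould',(8,80,70),(25,255,255),.02,(170,50,225,135)),('batten',(0,90,15),(14,255,140),.022,(240,95,300,165)),('level',(20,120,60),(36,255,255),.042,(380,80,460,185)),('tape',(3,150,80),(15,255,255),.05,(310,140,360,195))):
  s=np.zeros_like(im);x0,y0,x1,y1=roi;s[y0:y1,x0:x1]=im[y0:y1,x0:x1]
  b=blobs(s,lo,hi,30)
  if k=='batten': b=b[:1]
  q=np.vstack(b).reshape(-1,2);w=plane(q+0.0,c,z)[:,:2]
  r=cv2.minAreaRect((w*1000).astype(np.float32));bp=cv2.boxPoints(r)
  L=sorted([(np.linalg.norm(bp[i]-bp[i-1]),np.degrees(np.arctan2(*(bp[i]-bp[i-1])[::-1]))) for i in (1,2)])
  print(k,np.array(r[0])/1000,'short,long',np.round(L,1),'px',q.min(0),q.max(0))
```

```text
(197, 93) [ 16 130 163]
(203, 95) [ 16 132 116]
(188, 95) [ 16 126 164]
(271, 131) [  8 161  65]
(440, 150) [ 23 142 167]
(336, 168) [  9 203 186]
mould [0.462 0.034] short,long [[ 46.8 -62.8]
 [115.5  27.2]] px [182  61] [210 123]
batten [ 0.455 -0.13 ] short,long [[42.5 85.4]
 [90.4 -4.6]] px [252 107] [290 155]
level [ 0.572 -0.404] short,long [[ 39.  -28. ]
 [183.6  62. ]] px [391  96] [448 172]
tape [ 0.443 -0.276] short,long [[ 46.8 -79.2]
 [ 70.7  10.8]] px [323 150] [349 186]
```

```bash
python3 -m crank '-.1045 .311 .0927 0 -.065 0;-.1045 .311 .0927 0 -.065 0;-.1045 .311 .0927 0 -.065 0;-.1045 .311 .0927 0 -.065 0;-.1045 .311 .0927 0 -.065 0;-.1045 .311 .0927 0 -.065 0;-.1045 .311 .0927 0 -.065 0;-.1045 .311 .0927 0 -.065 0'
python3 - <<'E'
from h import *
c=vision.get_calibration('wrist');im=vision.camera('wrist');cv2.imwrite('pics/w2.png',im[:,:,::-1]);np.save('w2.npy',c,allow_pickle=True)
b=[q for q in blobs(im,(8,80,70),(25,255,255),200) if q[:,0,1].min()<300]
for q in b:
  w=plane(q.reshape(-1,2)+0.,c,.02)[:,:2];r=cv2.minAreaRect((w*1000).astype(np.float32));print(r,cv2.boundingRect(q))
o=bot.get_obs();print(o['ee_pos'],o['tcp_rot'])
E
```

```text
time: 2.15
ee_pos: [0.4585, 0.0329, 0.0941]
tcp_rot: [-90.5, 0.2, -62.0]
wrist_force: [-0.3, 0.5, -0.0]
opening: 0.0852
((458.83782958984375, 33.720420837402344), (120.72763061523438, 45.18104934692383), 27.374601364135742) (225, 122, 51, 124)
((446.5047607421875, -309.5234375), (152.8369140625, 46.48540496826172), 69.8543701171875) (461, 286, 51, 85)
((468.9810791015625, -134.95864868164062), (10.008895874023438, 64.79181671142578), 82.57904052734375) (380, 228, 47, 50)
((466.5711669921875, -154.87413024902344), (12.872823715209961, 64.5223617553711), 85.91961669921875) (396, 237, 43, 51)
[0.45981022 0.0323595  0.0975128 ] [-90.26599026   0.10334041 -62.0278437 ]
```

View pics/w2.png

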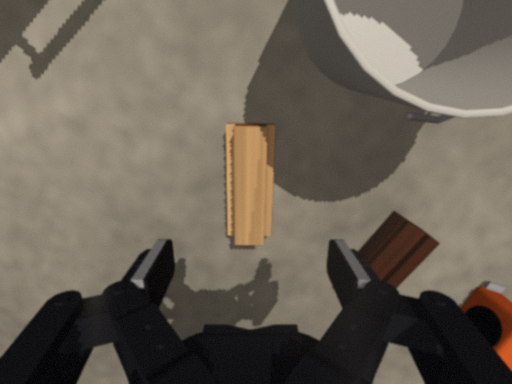

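The moulding sits at (250,183), square between the fingers and clear of the pail, so I'll descend and grip.

```bash
python3 -m crank '0 .087 0 0 0 0;0 .087 0 0 0 0;0 .087 0 0 0 0' && python3 -m crank '0 0 0 0 0 0;0 0 0 0 0 0;0 0 0 0 0 0;0 0 0 0 0 0;0 0 0 0 0 0;0 0 0 0 0 0;0 0 0 0 0 0' 1 40 && python3 -m crank '0 -.2 0 0 0 0;0 -.2 0 0 0 0;0 -.2 0 0 0 0;0 -.2 0 0 0 0;0 -.2 0 0 0 0;0 -.2 0 0 0 0'
python3 - <<'E'
from h import *
np.set_printoptions(precision=3,suppress=True)
for n in('wrist','scene'):
  c=vision.get_calibration(n);im=vision.camera(n);cv2.imwrite(f'pics/{n}3.png',im[:,:,::-1]);np.save(n+'3.npy',c,allow_pickle=True)
o=bot.get_obs();print(o['ee_pos'],o['tcp_rot'],o['time'])
E
```

```text
time: 2.5
ee_pos: [0.4596, 0.0317, 0.0105]
tcp_rot: [-90.3, 0.1, -62.1]
wrist_force: [-0.4, 0.5, -0.1]
opening: 0.0855
time: 3.2
ee_pos: [0.4623, 0.0335, 0.0136]
tcp_rot: [-89.9, -0.0, -62.0]
wrist_force: [-0.7, -0.1, 6.2]
opening: -0.0
time: 3.8
ee_pos: [0.4624, 0.0334, 0.2137]
tcp_rot: [-89.9, -0.1, -62.0]
wrist_force: [-0.3, -0.7, -0.3]
opening: 0.0002
[0.461 0.033 0.212] [-90.1     0.044 -61.992] 3.9
```

View pics/wrist3.png

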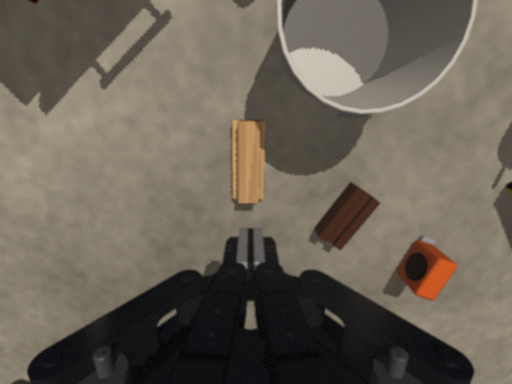

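Run:
```python
from h import *
np.set_printoptions(precision=3,suppress=True)
for f,pic in(('w1','w1'),('w2','w2'),('wrist3','wrist3')):
  c=np.load(f+'.npy',allow_pickle=True).item();im=cv2.imread(f'pics/{pic}.png')[:,:,::-1].copy()
  for q in blobs(im[:270],(8,80,70),(25,255,255),200)[:2]:
    w=plane(q.reshape(-1,2)+0.,c,.02)[:,:2];r=cv2.minAreaRect((w*1000).astype(np.float32));print(f,np.round(r[0]),np.round(r[1]),cv2.boundingRect(q))
  print(rays([[250,188]],c))
  for P in ([.462,.0335,.0136],[.462,.0335,.2137],[.4598,.0324,.0975]):print(P,proj([P],c))
c=np.load('scene3.npy',allow_pickle=True).item();print('scene proj mould',proj([[.459,.034,.034]],c), 'side',proj([[.459,.034,.034]],vision.get_calibration('side')))
```

```text
w1 [ 575. -419.] [189.  44.] (391, 96, 59, 77)
w1 [462.  34.] [115.  47.] (182, 61, 29, 63)
(array([ 0.494, -0.067,  0.574]), array([[-0.286, -0.129, -0.95 ]]))
[0.462, 0.0335, 0.0136] [[197.417  93.251]]
[0.462, 0.0335, 0.2137] [[167.88   89.671]]
[0.4598, 0.0324, 0.0975] [[188.22   93.653]]
w2 [459.  34.] [121.  45.] (225, 122, 51, 124)
w2 [ 474. -136.] [10. 55.] (385, 228, 42, 42)
(array([0.531, 0.07 , 0.257]), array([[-0.285, -0.147, -0.947]]))
[0.462, 0.0335, 0.0136] [[251.217 183.614]]
[0.462, 0.0335, 0.2137] [[251.128 426.654]]
[0.4598, 0.0324, 0.0975] [[251.109 225.941]]
wrist3 [460.  35.] [117.  46.] (231, 119, 35, 85)
wrist3 [ 466. -283.] [53. 97.] (397, 239, 61, 31)
(array([0.533, 0.071, 0.377]), array([[-0.275, -0.146, -0.95 ]]))
[0.462, 0.0335, 0.0136] [[249.614 161.119]]
[0.462, 0.0335, 0.2137] [[249.233 225.273]]
[0.4598, 0.0324, 0.0975] [[249.459 179.981]]
scene proj mould [[246.959 184.346]] side [[299.082 233.485]]
```

Run:
```python
from h import *
im=vision.camera('side');cv2.imwrite('pics/side3.png',im[100:300,180:440,::-1].repeat(2,0).repeat(2,1))
```

```text
(no output)
```

View pics/side3.png

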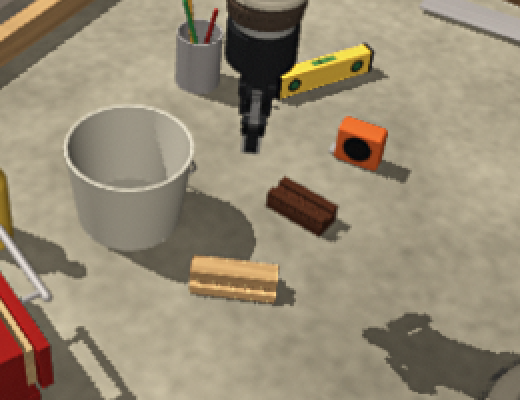

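The moulding is still in place at crop (234,279), so the fingers closed on nothing. I'll compare the real fingertip position with the reported one.

Run:
```python
from h import *
np.set_printoptions(precision=4,suppress=True)
o=bot.get_obs();print(o)
t=o['ee_pos']-[0,0,.011]
for n in('scene','side'):print(n,proj([t,o['ee_pos']],vision.get_calibration(n)))
a=cv2.imread('pics/scene3.png');s=a[100:250,120:320].repeat(3,0).repeat(3,1);cv2.imwrite('pics/scene3c.png',s)
```

```text
{'time': 3.95, 'q': array([  4.1361,  -6.7898,  -1.4882,  95.444 ,  -0.0025, 156.1263]), 'qd': array([-0.1113, -0.1197, -0.2206,  0.1281,  0.0176,  0.0573]), 'joint_efforts': array([  0.0061, -39.6976,  47.3634,   0.0298,  -0.0006,  -0.0002]), 'ee_pos': array([0.4613, 0.0333, 0.2112]), 'tcp_rot': array([-90.1312,   0.0554, -61.9903]), 'wrist_force': array([-0.2483,  0.1496, -1.0822]), 'torque': array([ 0.0146, -0.0169, -0.0169]), 'opening': -0.00024144848322184143}
scene [[246.4601 138.6654]
 [246.4231 135.377 ]]
side [[304.0472 184.9468]
 [304.4509 181.4162]]
```

View pics/scene3c.png

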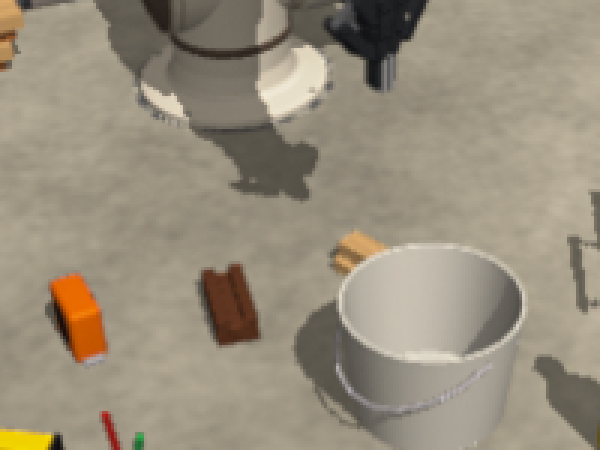

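Run:
```python
from h import *
np.set_printoptions(precision=4,suppress=True)
S,D=vision.get_calibration('scene'),vision.get_calibration('side')
print(tri([247,129.8],S,[305.5,175.5],D), tri([247,129.8],S,[306,176],D))
c=np.load('wrist3.npy',allow_pickle=True).item()
for z in(.24,.23,.22,.21,.20):print(z,proj([[.4613,.0333,z]],c))
a=cv2.imread('pics/wrist3.png')[200:310,200:300];g=a[:,50-8:50+10].mean((1,2));print(np.round(g).tolist())
```

```text
(array([0.4607, 0.0345, 0.2297]), np.float64(0.0021472081553153195)) (array([0.4593, 0.0348, 0.229 ]), np.float64(0.0025674568270334566))
0.24 [[248.8541 246.4135]]
0.23 [[248.9182 238.0243]]
0.22 [[248.9754 230.5416]]
0.21 [[249.0268 223.8267]]
0.2 [[249.0732 217.7677]]
[130.0, 131.0, 123.0, 101.0, 86.0, 87.0, 90.0, 89.0, 90.0, 92.0, 102.0, 113.0, 119.0, 121.0, 121.0, 122.0, 120.0, 120.0, 118.0, 117.0, 117.0, 115.0, 113.0, 113.0, 113.0, 112.0, 111.0, 102.0, 84.0, 76.0, 74.0, 74.0, 74.0, 73.0, 73.0, 72.0, 73.0, 72.0, 73.0, 73.0, 73.0, 72.0, 72.0, 72.0, 70.0, 69.0, 69.0, 69.0, 69.0, 69.0, 69.0, 68.0, 69.0, 68.0, 68.0, 67.0, 66.0, 66.0, 66.0, 65.0, 67.0, 78.0, 92.0, 91.0, 79.0, 63.0, 51.0, 44.0, 37.0, 31.0, 25.0, 23.0, 22.0, 24.0, 24.0, 23.0, 22.0, 21.0, 21.0, 20.0, 21.0, 19.0, 19.0, 18.0, 18.0, 19.0, 18.0, 19.0, 18.0, 18.0, 18.0, 17.0, 17.0, 17.0, 18.0, 18.0, 18.0, 18.0, 18.0, 22.0, 31.0, 44.0, 53.0, 55.0, 57.0, 58.0, 61.0, 64.0, 66.0, 67.0]
```

The fingertips really stand about 18 mm behind the reported TCP: triangulated z is 0.229 against a TCP z of 0.211. That makes them about 29–30 mm higher than stated, and the 6 N contact at the ridge top agrees. I'll correct for this and retry, staging the descent.

```bash
python3 -m crank '0 .1 0 0 0 0;0 .1 0 0 0 0;0 .2 0 0 0 0;0 .2 0 0 0 0;0 .2 0 0 0 0;0 .2 0 0 0 0' -1 && python3 -m crank '0 .015 0 0 0 0;0 .030 0 0 0 0;0 .030 0 0 0 0' && python3 -m crank '0 0 0 0 0 0;0 0 0 0 0 0;0 0 0 0 0 0;0 0 0 0 0 0;0 0 0 0 0 0;0 0 0 0 0 0' 1 40 && python3 -m crank '0 -.1 0 0 0 0;0 -.1 0 0 0 0;0 -.2 0 0 0 0;0 -.2 0 0 0 0;0 -.2 0 0 0 0'
python3 - <<'E'
from h import *
for n in('wrist','side'):
  c=vision.get_calibration(n);im=vision.camera(n);cv2.imwrite(f'pics/{n}4.png',im[:,:,::-1]);np.save(n+'4.npy',c,allow_pickle=True)
E
```

```text
time: 4.55
ee_pos: [0.4609, 0.0333, 0.0128]
tcp_rot: [-90.1, 0.1, -62.0]
wrist_force: [0.9, 0.7, 1.4]
opening: 0.0847
time: 4.85
ee_pos: [0.4627, 0.0334, -0.0157]
tcp_rot: [-89.9, -0.0, -62.0]
wrist_force: [-0.3, -0.2, 1.0]
opening: 0.0853
time: 5.45
ee_pos: [0.4627, 0.0335, -0.0156]
tcp_rot: [-89.9, -0.0, -62.0]
wrist_force: [-2.3, 1.1, 7.9]
opening: 0.0433
time: 5.95
ee_pos: [0.4642, 0.0335, 0.1903]
tcp_rot: [-89.5, -0.2, -62.0]
wrist_force: [-0.8, -0.1, -1.2]
opening: 0.0427
```

View pics/wrist4.png

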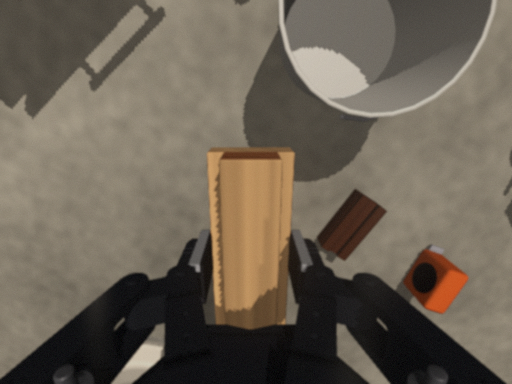

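The moulding is held at 43 mm opening. I'll locate the pail from rim points picked in three views.

Run:
```python
from h import *
from scipy.optimize import least_squares
np.set_printoptions(precision=4,suppress=True)
D={'wrist3':([(280,25),(300,78),(330,102),(362,112),(400,106),(420,97),(455,62),(473,15)],np.load('wrist3.npy',allow_pickle=True).item()),
'w4':([(281,25),(300,80),(333,104),(370,116),(420,105),(460,75),(490,25)],np.load('wrist4.npy',allow_pickle=True).item()),
'side':([(212.5,177),(277,177),(245,152.5),(245,195.5),(222,160),(268,160),(222,190),(268,190)],vision.get_calibration('side')),
'scene':([(232.7,200),(295.3,201),(263,181),(263,220),(243,186),(285,187),(243,214.5),(282,214.5)],vision.get_calibration('scene'))}
for k,(p,c) in D.items():
  w=plane(p,c,.125)[:,:2]
  f=least_squares(lambda x:np.hypot(*(w-x[:2]).T)-x[2],[.64,.02,.08]);print(k,f.x,'rms',np.sqrt((f.fun**2).mean()))
S,T=vision.get_calibration('side'),vision.get_calibration('scene')
f=plane([(150,194.3),(205,273.8)],S,.15);print('drawer face top',f,np.linalg.norm(f[0]-f[1]))
o=bot.get_obs();print(o['ee_pos'],o['tcp_rot'],o['opening'],o['time'])
```

```text
wrist3 [0.646  0.0104 0.0816] rms 0.0007372584007764423
w4 [0.6467 0.0122 0.0829] rms 0.0008212663972442264
side [0.6436 0.0159 0.0828] rms 0.001421627438328918
scene [0.6484 0.0121 0.081 ] rms 0.0019752582275795847
drawer face top [[0.7636 0.2342 0.15  ]
 [0.5074 0.3333 0.15  ]] 0.2746741715767527
[0.4625 0.0334 0.1841] [-89.8637  -0.0598 -61.9946] 0.04295323746948774 6.05
```

```bash
python3 -m crank '.104 0 .152 0 0 0;.104 0 .152 0 0 0;.104 0 .152 0 0 0;.104 0 .152 0 0 0;.104 0 .152 0 0 0;.104 0 .152 0 0 0' && python3 -m crank '0 .040 0 0 0 0;0 .08 0 0 0 0;0 .12 0 0 0 0;0 .133 0 0 0 0;0 .133 0 0 0 0' && python3 -m crank '0 0 0 0 0 0;0 0 0 0 0 0;0 0 0 0 0 0' -.4 && python3 -m crank '0 -.05 0 0 0 0;0 -.1 0 0 0 0;0 -.15 0 0 0 0;0 -.2 0 0 0 0;0 -.2 0 0 0 0'
```

```text
time: 6.65
ee_pos: [0.6444, 0.0128, 0.1797]
tcp_rot: [-90.3, 0.1, -62.0]
wrist_force: [-0.8, -0.5, -0.4]
opening: 0.0427
time: 7.15
ee_pos: [0.6428, 0.013, 0.0483]
tcp_rot: [-90.2, 0.1, -62.0]
wrist_force: [0.6, -0.6, -0.4]
opening: 0.0427
time: 7.45
ee_pos: [0.646, 0.013, 0.0521]
tcp_rot: [-89.8, -0.1, -62.0]
wrist_force: [0.2, -0.2, 0.1]
opening: 0.0597
time: 7.95
ee_pos: [0.6467, 0.013, 0.2597]
tcp_rot: [-89.3, -0.4, -62.0]
wrist_force: [1.6, -0.3, 1.3]
opening: 0.0601
```

```bash
python3 -m crank '.036 .15 -.2355 0 .569 0;.036 .15 -.2355 0 .569 0;.036 .15 -.2355 0 .569 0;.036 .15 -.2355 0 .569 0;.036 .15 -.2355 0 .569 0;.036 .15 -.2355 0 .569 0;.036 .15 -.2355 0 .569 0;.036 .15 -.2355 0 .569 0' -1
python3 - <<'E'
from h import *
np.set_printoptions(precision=4,suppress=True)
c=vision.get_calibration('wrist');im=vision.camera('wrist');cv2.imwrite('pics/w5.png',im[:,:,::-1])
for q in blobs(im[:270],(0,90,15),(14,255,140),300):
  w=plane(q.reshape(-1,2)+0.,c,.026)[:,:2];r=cv2.minAreaRect((w*1000).astype(np.float32));print(r,cv2.boundingRect(q))
o=bot.get_obs();print(o['ee_pos'],o['tcp_rot'],o['q'],o['time'])
n='side';im2=vision.camera(n);cv2.imwrite('pics/side5.png',im2[:,:,::-1])
print('pine in pail',[cv2.boundingRect(q) for q in blobs(im2[140:260,200:330],(10,60,60),(24,255,255),20)])
E
```

```text
time: 8.75
ee_pos: [0.4541, -0.1299, 0.1009]
tcp_rot: [-89.9, -0.0, -94.7]
wrist_force: [0.2, -0.4, 0.1]
opening: 0.0856
((456.84747314453125, -129.4916534423828), (42.04026412963867, 93.32006072998047), 85.49092864990234) (225, 137, 47, 96)
((435.6165466308594, -272.8143615722656), (93.44835662841797, 46.50920486450195), 0.587222695350647) (378, 148, 52, 91)
[ 0.4549 -0.1296  0.1013] [-89.853   -0.0179 -94.6174] [-15.9066  -6.5006 -13.3847  82.9682   0.0112 168.7108] 8.8
pine in pail [(120, 0, 10, 10)]
```

```bash
python3 -m crank '0 .05 0 0 0 0;0 .09 0 0 0 0;0 .11 0 0 0 0;0 .11 0 0 0 0' && python3 -m crank '0 0 0 0 0 0;0 0 0 0 0 0;0 0 0 0 0 0;0 0 0 0 0 0;0 0 0 0 0 0;0 0 0 0 0 0' 1 40 && python3 -m crank '0 -.05 0 0 0 0;0 -.1 0 0 0 0;0 -.15 0 0 0 0;0 -.2 0 0 0 0;0 -.2 0 0 0 0;0 -.2 0 0 0 0'
```

```text
time: 9.25
ee_pos: [0.4531, -0.1284, -0.0123]
tcp_rot: [-90.2, 0.1, -94.5]
wrist_force: [-0.2, -0.6, 0.5]
opening: 0.0856
time: 9.85
ee_pos: [0.4552, -0.1296, -0.0084]
tcp_rot: [-89.8, -0.0, -94.6]
wrist_force: [-0.0, 1.1, 5.8]
opening: 0.0411
time: 10.45
ee_pos: [0.4546, -0.1297, 0.1913]
tcp_rot: [-89.8, -0.0, -94.6]
wrist_force: [-0.3, 0.1, -2.2]
opening: 0.0411
```

```bash
python3 -m crank '-.157 0 .179 0 0 0;-.157 0 .179 0 0 0;-.157 0 .179 0 0 0;-.157 0 .179 0 0 0;-.157 0 .179 0 0 0;-.157 0 .179 0 0 0' && python3 -m crank '0 .040 0 0 0 0;0 .08 0 0 0 0;0 .12 0 0 0 0;0 .12 0 0 0 0' && python3 -m crank '0 0 0 0 0 0;0 0 0 0 0 0;0 0 0 0 0 0' -.4 && python3 -m crank '0 -.05 0 0 0 0;0 -.1 0 0 0 0;0 -.15 0 0 0 0;0 -.2 0 0 0 0;0 -.2 0 0 0 0'
```

```text
time: 11.05
ee_pos: [0.6456, -0.0125, 0.1853]
tcp_rot: [-90.3, 1.2, -91.6]
wrist_force: [-1.4, -1.2, -1.7]
opening: 0.0413
time: 11.45
ee_pos: [0.6393, -0.0128, 0.0623]
tcp_rot: [-90.7, 1.2, -91.7]
wrist_force: [0.2, -0.1, -1.0]
opening: 0.0408
time: 11.75
ee_pos: [0.6453, -0.0129, 0.0727]
tcp_rot: [-89.8, 1.2, -91.7]
wrist_force: [0.2, -0.3, -0.1]
opening: 0.0601
time: 12.25
ee_pos: [0.6457, -0.0172, 0.2806]
tcp_rot: [-89.2, 1.2, -91.6]
wrist_force: [0.9, 0.6, 0.4]
opening: 0.06
```

```bash
python3 -m crank '-.16 -.12 -.151 0 -1.2 0;-.16 -.12 -.151 0 -1.2 0;-.16 -.12 -.151 0 -1.2 0;-.16 -.12 -.151 0 -1.2 0;-.16 -.12 -.151 0 -1.2 0;-.16 -.12 -.151 0 -1.2 0;-.16 -.12 -.151 0 -1.2 0;-.16 -.12 -.151 0 -1.2 0'
cat >> h.py <<'E'
from scipy.spatial.transform import Rotation as Ro
def goal(p,yaw,roll=-90,pitch=0):
    o=bot.get_obs();R=Ro.from_euler('xyz',o['tcp_rot'],degrees=True);G=Ro.from_euler('xyz',[roll,pitch,yaw],degrees=True)
    print('t',o['time'],'at',o['ee_pos'].round(4),o['tcp_rot'].round(2),'shift',R.inv().apply(np.array(p)-o['ee_pos']).round(4),'turn',(R.inv()*G).as_rotvec().round(4))
E
python3 -c "
from h import *
goal([.5,.15,.40],68.2)"
```

```text
time: 13.05
ee_pos: [0.4972, 0.1451, 0.3953]
tcp_rot: [-88.7, 0.3, -22.5]
wrist_force: [0.9, -0.4, -0.9]
opening: 0.0599
t 13.05 at [0.4972 0.1451 0.3953] [-88.74   0.29 -22.48] shift [ 0.0007 -0.0046  0.0057] turn [-0.0212 -1.5827  0.0134]
```

```bash
python3 -m crank '0 -.005 .005 -.01 -.79 .005;0 -.005 .005 -.01 -.79 .005;0 -.005 .005 -.01 -.79 .005;0 -.005 .005 -.01 -.79 .005;0 -.005 .005 -.01 -.79 .005;0 -.005 .005 -.01 -.79 .005' >/dev/null; python3 -m crank '0 0 0 -.01 -.79 .005;0 0 0 -.01 -.79 .005;0 0 0 -.01 -.79 .005;0 0 0 -.01 -.79 .005;0 0 0 -.01 -.79 .005;0 0 0 -.01 -.79 .005;0 0 0 -.01 -.79 .005'
python3 - <<'E'
from h import *
c=vision.get_calibration('wrist');im=vision.camera('wrist');cv2.imwrite('pics/w6.png',im[:,:,::-1]);np.save('w6.npy',c,allow_pickle=True)
goal([.5,.15,.40],68.2)
s=vision.camera('scene');v=vision.camera('side');cv2.imwrite('pics/s6.png',s[:,:,::-1]);cv2.imwrite('pics/d6.png',v[:,:,::-1])
# composite 800x600
a=cv2.resize(im,(800,600))
a[440:600,600:800]=cv2.resize(s[170:250,220:320],(200,160)); a[440:600,0:200]=cv2.resize(v[140:220,200:300],(200,160))
cv2.imwrite('pics/c6.png',a[:,:,::-1])
E
```

```text
time: 14.35
ee_pos: [0.4994, 0.1492, 0.3998]
tcp_rot: [-90.0, -0.1, 67.7]
wrist_force: [-0.4, -0.1, -0.7]
opening: 0.0597
t 14.4 at [0.4994 0.1492 0.3996] [-90.    -0.12  67.56] shift [ 0.001  -0.0004 -0.0003] turn [ 0.0001 -0.0111  0.002 ]
```

View pics/c6.png

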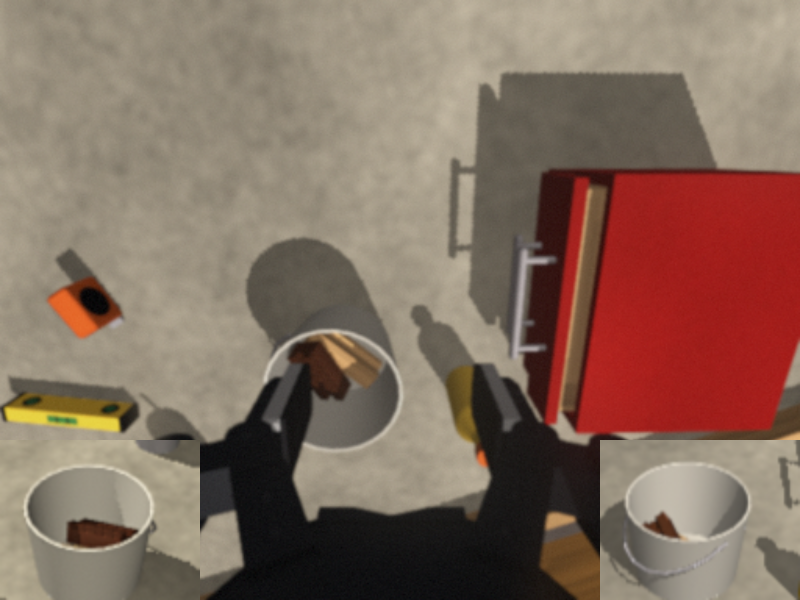

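Both offcuts are in the pail, which stands upright: brown at (320,370) and pine at (350,355), confirmed in both insets. Now the handle and glue clearances.

Run:
```python
from h import *
np.set_printoptions(precision=4,suppress=True)
c=np.load('w6.npy',allow_pickle=True).item()
h=plane([(333.4,151.7),(329.6,227.8)],c,.1375);d=h[1]-h[0];print('handle wrist',h,h.mean(0),np.linalg.norm(d),np.degrees(np.arctan2(d[1],d[0])))
S,T=vision.get_calibration('side'),vision.get_calibration('scene')
# chest frame from side: yaw ~68.2
cs=cv2.imread('pics/side0.png')[:,:,::-1].copy();ct=cv2.imread('pics/scene0.png')[:,:,::-1].copy()
for nm,im,C,roi in(('side',cs,S,(155,160,190,230)),('scene',ct,T,(315,190,350,262))):
  x0,y0,x1,y1=roi;sub=im[y0:y1,x0:x1].copy()
  for k,lo,hi in(('cap',(3,150,80),(17,255,255)),('body',(18,130,60),(36,255,255))):
    b=blobs(sub,lo,hi,20)[:1]
    q=b[0].reshape(-1,2)+[x0,y0];print(nm,k,q.min(0),q.max(0))
    if k=='cap': m=(q.min(0)+q.max(0))/2; print(plane([m],C,.158))
    if k=='body':
      yb=int(q[:,1].max());row=q[np.abs(q[:,1]-(yb-12))<=1]
      e=[[row[:,0].min(),yb-12],[row[:,0].max()+1,yb-12]]
      o,dd=rays(e,C);n=dd/np.linalg.norm(dd[:,:2],axis=1)[:,None];print('edge rays origin',o,'bearings',np.degrees(np.arctan2(n[:,1],n[:,0])))
```

```text
handle wrist [[0.5475 0.2733 0.1375]
 [0.6751 0.2279 0.1375]] [0.6113 0.2506 0.1375] 0.13541787414988865 -19.587267840496914
side cap [164 168] [174 179]
[[0.7715 0.1582 0.158 ]]
side body [160 178] [186 219]
edge rays origin [0.0844 0.7601 0.9567] bearings [-39.4557 -43.048 ]
scene cap [331 198] [341 208]
[[0.7656 0.1627 0.158 ]]
scene body [319 207] [345 255]
edge rays origin [ 1.5452 -0.3555  0.9137] bearings [148.2626 144.4824]
```

```bash
python3 -m crank '.048 .02 -.067 0 -.011 0;.048 .02 -.067 0 -.011 0;.048 .02 -.067 0 -.011 0;.048 .02 -.067 0 -.011 0;.048 .02 -.067 0 -.011 0' .29 40
python3 - <<'E'
from h import *
c=vision.get_calibration('wrist');im=vision.camera('wrist');cv2.imwrite('pics/w7.png',im[:,:,::-1]);np.save('w7.npy',c,allow_pickle=True)
cv2.imwrite('pics/c7.png',cv2.resize(im[20:370,220:512],None,fx=2.2*.77,fy=2.2*.77,interpolation=cv2.INTER_CUBIC)[:,:,::-1])
goal([.5,.15,.40],68.2)
E
```

```text
time: 15.0
ee_pos: [0.5791, 0.168, 0.3794]
tcp_rot: [-90.0, -0.1, 68.2]
wrist_force: [-0.2, -0.9, 0.4]
opening: 0.0302
t 15.05 at [0.5789 0.1679 0.3799] [-90.    -0.12  68.25] shift [-0.0459 -0.0202  0.0666] turn [0.0001 0.0008 0.002 ]
```

View pics/c7.png

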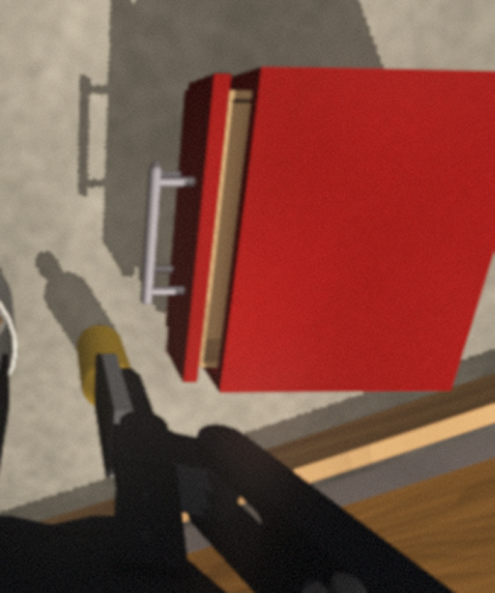

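In this crop the top drawer's face corners are at (215,75) and (184,381), the handle ends at (155,165) and (147,303), and the glue base arc peaks at (105,325).

Run:
```python
from h import *
from scipy.optimize import least_squares
np.set_printoptions(precision=4,suppress=True)
c=np.load('w7.npy',allow_pickle=True).item()
f=lambda p:np.array(p)/1.694+[220,20]
F=plane(f([(215,75),(184,381)]),c,.15);d=F[1]-F[0];print('face top',F,np.linalg.norm(d),np.degrees(np.arctan2(d[1],d[0])))
H=plane(f([(155,165),(147,303)]),c,.1375);d=H[1]-H[0];print('handle',H,H.mean(0),np.linalg.norm(d),np.degrees(np.arctan2(d[1],d[0])))
T=plane(f([(262,68),(480,71),(220,391),(453,390)]),c,.17);print('top F1,F2',T);d=T[2]-T[0];print(np.linalg.norm(d),np.degrees(np.arctan2(d[1],d[0])))
g=plane(f([(79,350),(85,332),(105,325),(122,332),(128,346)]),c,0)[:,:2]
s=least_squares(lambda x:np.hypot(*(g-x).T)-.03,[.76,.16]);print('glue',s.x,s.fun)
x=np.array([.371,.928]);y=np.array([.928,-.371])
for n,P in(('F1',F[0]),('F2',F[1]),('H',H.mean(0)),('T1',T[0]),('T2',T[2]),('glue',s.x),('glue2',[.7685,.1605]),('pail',[.646,.0125])):print(n,np.dot(P[:2],x),np.dot(P[:2],y))
# red end of face: fine edge
```

```text
face top [[0.5083 0.336  0.15  ]
 [0.7641 0.2339 0.15  ]] 0.27542105491826147 -21.75632361898147
handle [[0.5589 0.2722 0.1375]
 [0.6779 0.2262 0.1375]] [0.6184 0.2492 0.1375] 0.12761038335435806 -21.15691431422456
top F1,F2 [[0.5162 0.3636 0.17  ]
 [0.5788 0.5223 0.17  ]
 [0.7739 0.2606 0.17  ]
 [0.8588 0.4707 0.17  ]]
0.27743990897510296 -21.777832570238786
glue [0.7725 0.1639] [ 0.0024  0.0012 -0.0007  0.0007  0.0028]
F1 0.5003906017310702 0.34699896334455266
F2 0.5005560579052868 0.6222581111062374
H 0.46067236598285916 0.4814136037020244
T1 0.5289257277124171 0.34418793048428076
T2 0.5289883064058076 0.6214647885429498
glue 0.43873000342192875 0.656040955702133
glue2 0.4340575 0.6536225
pail 0.25126600000000004 0.5948505000000001
```

```bash
python3 -m crank '.090 .18 -.006 0 0 0;.090 .18 -.006 0 0 0;.090 .18 -.006 0 0 0;.090 .18 -.006 0 0 0;.090 .18 -.006 0 0 0;.090 .18 -.006 0 0 0;.090 .18 -.006 0 0 0' && python3 -m crank '0 0.03 0 0 0 0;0 .06 0 0 0 0;0 .102 0 0 0 0;0 .102 0 0 0 0;0 .102 0 0 0 0' && python3 -c "
from h import *
goal([.6178,.2492,.098],68.2)"
```

```text
time: 15.75
ee_pos: [0.6187, 0.2494, 0.202]
tcp_rot: [-90.1, -0.2, 68.2]
wrist_force: [-0.4, 0.9, 0.1]
opening: 0.0304
time: 16.25
ee_pos: [0.619, 0.2494, 0.0991]
tcp_rot: [-90.0, -0.2, 68.2]
wrist_force: [-0.4, -1.0, 0.6]
opening: 0.0304
t 16.25 at [0.619  0.2494 0.0991] [-90.04  -0.16  68.22] shift [-0.0007  0.0011  0.0011] turn [0.0007 0.0003 0.0029]
```

```bash
python3 -m crank '0 0 0 0 0 0;0 0 0 0 0 0;0 0 0 0 0 0;0 0 0 0 0 0' 1 30 && python3 -m crank '-.01 0 0 0 0 0;-.02 0 0 0 0 0;-.03 0 0 0 0 0;-.04 0 0 0 0 0'
cat > g.py <<'E'
from h import *
S=vision.get_calibration('side');T=vision.get_calibration('scene')
def caps():
  r=[]
  for n,(x0,y0,x1,y1) in(('side',(155,160,190,185)),('scene',(315,190,350,215))):
    im=vision.camera(n);cv2.imwrite(f'pics/{n}_last.png',im[:,:,::-1]);b=blobs(im[y0:y1,x0:x1].copy(),(3,150,80),(17,255,255),15)
    r.append((b[0].reshape(-1,2).mean(0)+[x0,y0]).round(2).tolist() if b else None)
  print('glue cap px',r,'wf',bot.get_obs()['wrist_force'].round(1))
caps()
E
python3 g.py;python3 -c "
from h import *
for n,(x0,y0,x1,y1) in(('side',(155,160,190,185)),('scene',(315,190,350,215))):
  im=cv2.imread(f'pics/{n}0.png')[:,:,::-1].copy();b=blobs(im[y0:y1,x0:x1].copy(),(3,150,80),(17,255,255),15);print(b[0].reshape(-1,2).mean(0)+[x0,y0])"
```

```text
time: 16.65
ee_pos: [0.6192, 0.25, 0.0987]
tcp_rot: [-90.0, -0.2, 68.2]
wrist_force: [0.2, -0.2, 6.2]
opening: 0.0096
time: 17.05
ee_pos: [0.6044, 0.213, 0.0987]
tcp_rot: [-90.1, -0.2, 68.3]
wrist_force: [0.4, 0.9, 6.2]
opening: 0.0102
glue cap px [[168.79, 173.3], [337.3, 205.0]] wf [-1.6 -0.4  6.9]
[168.78787879 173.3030303 ]
[335.96875 203.     ]
```

```bash
python3 -m crank '-.006 0 0 0 0 0;-.012 0 0 0 0 0;-.018 0 0 0 0 0;-.024 0 0 0 0 0' && python3 g.py && python3 -m crank '-.006 0 0 0 0 0;-.012 0 0 0 0 0;-.018 0 0 0 0 0;-.026 0 0 0 0 0;-.026 0 0 0 0 0' && python3 g.py
```

```text
time: 17.55
ee_pos: [0.5956, 0.1909, 0.0987]
tcp_rot: [-90.1, -0.2, 68.3]
wrist_force: [-0.1, 1.2, 7.1]
opening: 0.0095
glue cap px [[168.79, 173.3], [336.53, 200.17]] wf [-1.3 -1.5  7.5]
time: 18.15
ee_pos: [0.5857, 0.1659, 0.0987]
tcp_rot: [-90.0, -0.1, 68.2]
wrist_force: [-1.0, -0.8, 7.9]
opening: 0.01
glue cap px [[168.76, 173.3], [335.94, 203.03]] wf [-1.4 -0.4  8.4]
```

The drawer is out 90 mm more and the glue cap pixels haven't changed, so the bottle wasn't touched. Releasing the handle and going for the level.

```bash
python3 -m crank '0 0 0 0 0 0;0 0 0 0 0 0;0 0 0 0 0 0' .29 && python3 -m crank '0 -.03 0 0 0 0;0 -.08 0 0 0 0;0 -.13 0 0 0 0;0 -.18 0 0 0 0;0 -.2 0 0 0 0;0 -.2 0 0 0 0' && python3 -c "
from h import *
goal([.56,-.39,.20],-28)"
```

```text
time: 18.55
ee_pos: [0.585, 0.1663, 0.0963]
tcp_rot: [-89.9, -0.0, 68.3]
wrist_force: [0.7, -0.3, -0.3]
opening: 0.0304
time: 19.15
ee_pos: [0.586, 0.1663, 0.3]
tcp_rot: [-90.2, -0.2, 68.3]
wrist_force: [0.1, 0.5, -0.2]
opening: 0.03
t 19.15 at [0.586  0.1663 0.3   ] [-90.15  -0.23  68.27] shift [-0.5268  0.0983 -0.1815] turn [-1.3000e-03  1.6802e+00  5.2000e-03]
```

```bash
python3 -m crank '-.31 0 -.107 0 1.1 0;-.31 0 -.107 0 1.1 0;-.31 0 -.107 0 1.1 0;-.31 0 -.107 0 1.1 0;-.31 0 -.107 0 1.1 0;-.31 0 -.107 0 1.1 0;-.31 0 -.107 0 1.1 0;-.31 0 -.107 0 1.1 0' -1 && python3 -c "
from h import *
goal([.56,-.39,.20],-28)"
```

```text
time: 19.95
ee_pos: [0.5691, -0.1652, 0.2939]
tcp_rot: [-89.9, 0.2, 4.7]
wrist_force: [-0.9, 0.2, 1.0]
opening: 0.0854
t 19.95 at [ 0.5691 -0.1652  0.2939] [-89.91   0.21   4.68] shift [-0.0271  0.0937 -0.2235] turn [-5.000e-04  5.704e-01 -4.100e-03]
```

```bash
python3 -m crank '-.027 .095 -.223 0 .57 0;-.027 .095 -.223 0 .57 0;-.027 .095 -.223 0 .57 0;-.027 .095 -.223 0 .57 0;-.027 .095 -.223 0 .57 0;-.027 .095 -.223 0 .57 0;-.027 .095 -.223 0 .57 0'
python3 - <<'E'
from h import *
np.set_printoptions(precision=4,suppress=True)
goal([.56,-.39,.20],-28)
c=vision.get_calibration('wrist');im=vision.camera('wrist');cv2.imwrite('pics/w8.png',im[:,:,::-1]);np.save('w8.npy',c,allow_pickle=True)
hsv=cv2.cvtColor(im,cv2.COLOR_RGB2HSV)
m=cv2.inRange(hsv,(18,100,40),(38,255,255));m[300:]=0
n,l,st,ce=cv2.connectedComponentsWithStats(m)
for i in range(1,n):
  if st[i][4]>100:print(st[i])
# per-row yellow extents with brightness
for y in range(40,300,20):
  x=np.nonzero(m[y])[0]
  if len(x):print(y,x.min(),x.max(),plane([[x.min(),y],[x.max()+1,y]],c,.042)[:,:2].tolist(),hsv[y,x.min():x.max()+1:4,2].tolist())
E
```

```text
time: 20.65
ee_pos: [0.5623, -0.3864, 0.1983]
tcp_rot: [-89.9, 0.3, -27.5]
wrist_force: [-0.4, 0.8, 0.3]
opening: 0.0853
t 20.65 at [ 0.5623 -0.3864  0.1983] [-89.94   0.3  -27.51] shift [-0.0004 -0.0017 -0.0043] turn [-0.001   0.0086 -0.0052]
[364   0  34  23 218]
[ 260  107   25  136 2602]
120 262 284 [[0.6002117674825437, -0.3409191349469777], [0.6239044663824417, -0.35320876083891]] [67, 184, 185, 184, 186, 180]
140 262 283 [[0.589813705759653, -0.3615604733623927], [0.6129875265032951, -0.37357790840177135]] [82, 186, 185, 183, 185, 171]
160 261 282 [[0.5778667911593343, -0.38258653034208623], [0.601582131252005, -0.39488132063377884]] [82, 187, 182, 184, 184, 173]
180 261 281 [[0.5664577824794081, -0.4051881357493017], [0.5896436034367901, -0.4172038569609308]] [87, 180, 105, 104, 159, 154]
200 260 280 [[0.5533534147799881, -0.42832806432972653], [0.5771220705595284, -0.44064034153764287]] [81, 184, 184, 183, 182, 154]
220 260 279 [[0.5407341795590734, -0.45327146644866084], [0.563961603885826, -0.46529720797077967]] [73, 182, 181, 182, 179]
240 260 278 [[0.5274349896949408, -0.47956709186019064], [0.550099187387038, -0.49129447055919784]] [79, 160, 162, 161, 161]
```

```bash
python3 -m crank '.0255 .118 -.015 0 .006 -.005;.0255 .118 -.015 0 .006 -.005;.0255 .118 -.015 0 .006 -.005;.0255 .118 -.015 0 .006 -.005' && python3 -m crank '0 .03 0 0 0 0;0 .06 0 0 0 0;0 .084 0 0 0 0;0 .084 0 0 0 0' && python3 -m crank '0 0 0 0 0 0;0 0 0 0 0 0;0 0 0 0 0 0;0 0 0 0 0 0;0 0 0 0 0 0;0 0 0 0 0 0' 1 60 && python3 -m crank '0 -.03 0 0 0 0;0 -.08 0 0 0 0;0 -.13 0 0 0 0;0 -.18 0 0 0 0;0 -.23 0 0 0 0;0 -.26 0 0 0 0;0 -.26 0 0 0 0' && python3 -c "
from h import *
goal([.62,.24,.26],68.2)"
```

```text
time: 21.1
ee_pos: [0.5779, -0.4087, 0.0789]
tcp_rot: [-89.9, 0.1, -27.7]
wrist_force: [-0.5, -0.6, -0.2]
opening: 0.0855
time: 21.5
ee_pos: [0.5785, -0.4092, -0.0025]
tcp_rot: [-89.9, -0.0, -27.7]
wrist_force: [-0.1, 0.5, 0.1]
opening: 0.0854
time: 22.1
ee_pos: [0.5795, -0.4113, -0.0]
tcp_rot: [-90.0, -0.3, -27.8]
wrist_force: [-1.0, 0.7, 6.0]
opening: 0.0227
time: 22.8
ee_pos: [0.5789, -0.4113, 0.2642]
tcp_rot: [-90.0, -0.6, -27.8]
wrist_force: [0.9, -0.9, -2.3]
opening: 0.0229
t 22.8 at [ 0.5789 -0.4113  0.2642] [-90.03  -0.63 -27.77] shift [-0.2671  0.0009  0.5954] turn [ 0.0097 -1.675   0.0078]
```

```bash
python3 -m crank '-.15 0 .33 .005 -1.1 .004;-.15 0 .33 .005 -1.1 .004;-.15 0 .33 .005 -1.1 .004;-.15 0 .33 .005 -1.1 .004;-.15 0 .33 .005 -1.1 .004;-.15 0 .33 .005 -1.1 .004;-.15 0 .33 .005 -1.1 .004;-.15 0 .33 .005 -1.1 .004' && python3 -c "
from h import *
goal([.6245,.2616,.26],68.2)"
```

```text
time: 23.6
ee_pos: [0.5987, -0.0443, 0.2567]
tcp_rot: [-89.7, -0.0, 35.8]
wrist_force: [1.4, -1.2, -1.6]
opening: 0.0228
t 23.6 at [ 0.5987 -0.0443  0.2567] [-8.969e+01 -2.000e-02  3.580e+01] shift [ 0.1999 -0.0019  0.233 ] turn [-0.0052 -0.5655  0.0019]
```

```bash
python3 -m crank '.2 -.002 .233 -.003 -.565 0;.2 -.002 .233 -.003 -.565 0;.2 -.002 .233 -.003 -.565 0;.2 -.002 .233 -.003 -.565 0;.2 -.002 .233 -.003 -.565 0;.2 -.002 .233 -.003 -.565 0;.2 -.002 .233 -.003 -.565 0;.2 -.002 .233 -.003 -.565 0' && python3 -c "
from h import *
goal([.6245,.2616,.16],68.2)
c=vision.get_calibration('wrist');im=vision.camera('wrist');s=vision.camera('side')
cv2.imwrite('pics/w9.png',im[:,:,::-1])
a=np.hstack([cv2.resize(im[:,100:420],(400,480)),cv2.resize(s[150:330,60:240],(400,480))[:, :]]);cv2.imwrite('pics/c9.png',a[:,:,::-1])"
```

```text
time: 24.4
ee_pos: [0.6277, 0.2582, 0.2589]
tcp_rot: [-89.9, 0.0, 67.8]
wrist_force: [1.2, -0.5, -1.2]
opening: 0.0228
t 24.4 at [0.6277 0.2582 0.2589] [-8.992e+01  2.000e-02  6.775e+01] shift [0.0019 0.0989 0.0041] turn [-0.0014 -0.0078 -0.0003]
```

View pics/c9.png

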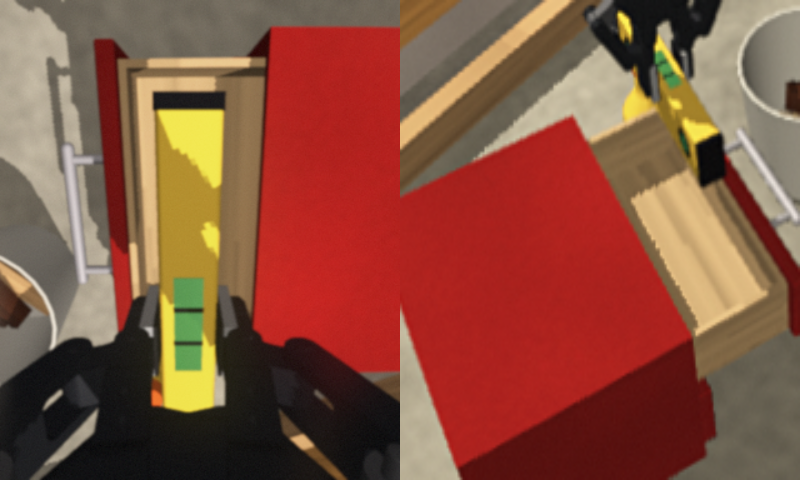

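The level is centred over the open drawer, parallel to its front and clear of the walls at (190,250) in the left half. Lowering it gently.

```bash
python3 -m crank '.002 .02 .004 0 -.008 0;.002 .05 .004 0 -.008 0;.002 .08 .004 0 -.008 0;.002 .11 .004 0 -.008 0;.002 .135 .004 0 -.008 0;.002 .135 .004 0 -.008 0' && python3 -m crank '0 .005 0 0 0 0;0 .01 0 0 0 0;0 .015 0 0 0 0;0 .02 0 0 0 0;0 .02 0 0 0 0' && python3 -m crank '0 .001 0 0 0 0;0 .002 0 0 0 0;0 .003 0 0 0 0;0 .003 0 0 0 0'&& python3 -m crank '0 .001 0 0 0 0;0 .002 0 0 0 0;0 .003 0 0 0 0;0 .003 0 0 0 0'
```

```text
time: 25.1
ee_pos: [0.6237, 0.2576, 0.1224]
tcp_rot: [-89.8, 0.1, 68.0]
wrist_force: [-0.2, -0.3, -2.7]
opening: 0.0229
time: 25.6
ee_pos: [0.625, 0.2605, 0.1056]
tcp_rot: [-90.0, -0.1, 68.1]
wrist_force: [0.1, 0.2, -2.5]
opening: 0.0227
time: 26.0
ee_pos: [0.6252, 0.2606, 0.1031]
tcp_rot: [-90.0, -0.1, 68.1]
wrist_force: [0.1, 0.6, -2.1]
opening: 0.0226
time: 26.4
ee_pos: [0.6251, 0.2605, 0.1]
tcp_rot: [-90.0, -0.1, 68.1]
wrist_force: [0.1, 0.3, -2.5]
opening: 0.0229
```

```bash
python3 -m crank '0 .001 0 0 0 0;0 .002 0 0 0 0;0 .003 0 0 0 0;0 .003 0 0 0 0' && python3 -m crank '0 .001 0 0 0 0;0 .001 0 0 0 0;0 .002 0 0 0 0;0 .002 0 0 0 0'
```

```text
time: 26.8
ee_pos: [0.6252, 0.2605, 0.097]
tcp_rot: [-90.0, -0.1, 68.1]
wrist_force: [0.4, 0.2, -1.7]
opening: 0.023
time: 27.2
ee_pos: [0.6252, 0.2605, 0.095]
tcp_rot: [-90.0, -0.1, 68.1]
wrist_force: [-0.5, 0.3, -2.7]
opening: 0.0226
```

```bash
python3 -m crank '0 .001 0 0 0 0;0 .0015 0 0 0 0;0 .0015 0 0 0 0' && python3 -m crank '0 .001 0 0 0 0;0 .0015 0 0 0 0;0 .0015 0 0 0 0'
```

```text
time: 27.5
ee_pos: [0.6254, 0.2608, 0.0949]
tcp_rot: [-90.1, -0.2, 68.1]
wrist_force: [-2.3, 0.2, 5.1]
opening: 0.023
time: 27.8
ee_pos: [0.6256, 0.2613, 0.0949]
tcp_rot: [-90.1, -0.3, 68.1]
wrist_force: [-4.3, -0.1, 13.2]
opening: 0.0229
```

The level is on the floor (the force rose sharply). I'll ease the preload, then release it part-way.

```bash
python3 -m crank '0 -.002 0 0 0 0;0 -.002 0 0 0 0' && python3 -m crank '0 0 0 0 0 0;0 0 0 0 0 0;0 0 0 0 0 0;0 0 0 0 0 0' .2 && python3 -m crank '0 -.005 0 0 0 0;0 -.02 0 0 0 0;0 -.04 0 0 0 0;0 -.08 0 0 0 0;0 -.13 0 0 0 0;0 -.17 0 0 0 0;0 -.17 0 0 0 0'
python3 - <<'E'
from h import *
np.set_printoptions(precision=4,suppress=True)
goal([.577,.148,.22],68.2)
c=vision.get_calibration('wrist');im=vision.camera('wrist');cv2.imwrite('pics/w10.png',im[:,:,::-1])
for q in blobs(im,(20,120,120),(36,255,255),300)[:3]:
  w=plane(q.reshape(-1,2)+0.,c,.137)[:,:2];r=cv2.minAreaRect((w*1000).astype(np.float32));print(r,cv2.boundingRect(q))
E
python3 g.py
```

```text
time: 28.0
ee_pos: [0.6255, 0.2606, 0.095]
tcp_rot: [-90.1, -0.2, 68.1]
wrist_force: [-0.9, 0.6, 4.6]
opening: 0.0227
time: 28.4
ee_pos: [0.6252, 0.2605, 0.0939]
tcp_rot: [-90.0, -0.1, 68.1]
wrist_force: [0.3, -0.4, -0.3]
opening: 0.0342
time: 29.1
ee_pos: [0.626, 0.2607, 0.273]
tcp_rot: [-90.5, -0.6, 68.1]
wrist_force: [0.6, 0.4, -0.1]
opening: 0.0342
t 29.1 at [0.626  0.2607 0.273 ] [-90.5   -0.57  68.1 ] shift [-0.1234  0.0517  0.0039] turn [ 0.0088 -0.0019  0.0099]
((623.78662109375, 260.2091064453125), (25.600177764892578, 170.57115173339844), 68.01766204833984) (237, 93, 24, 145)
((757.0429077148438, 178.34613037109375), (29.40732765197754, 44.74734878540039), 59.092529296875) (217, 269, 25, 28)
glue cap px [None, [335.94, 203.03]] wf [-0.1 -0.4 -1.5]
```

```bash
python3 -m crank '-.1024 .06 .002 0 0 0;-.1024 .06 .002 0 0 0;-.1024 .06 .002 0 0 0;-.1024 .06 .002 0 0 0;-.1024 .06 .002 0 0 0' .29 && python3 -c "
from h import *
goal([.5853,.1663,.098],68.2)"
```

```text
time: 29.75
ee_pos: [0.5846, 0.1659, 0.2036]
tcp_rot: [-90.0, -0.1, 68.1]
wrist_force: [0.2, -0.2, 0.6]
opening: 0.0301
t 29.75 at [0.5846 0.1659 0.2036] [-8.998e+01 -8.000e-02  6.805e+01] shift [ 0.0005  0.1056 -0.0006] turn [-0.0003 -0.0026  0.0015]
```

```bash
python3 -m crank '0 .03 0 0 0 0;0 .06 0 0 0 0;0 .09 0 0 0 0;0 .105 0 0 0 0;0 .105 0 0 0 0' && python3 -m crank '0 0 0 0 0 0;0 0 0 0 0 0;0 0 0 0 0 0;0 0 0 0 0 0' 1 40 && python3 -m crank '.006 0 0 0 0 0;.015 0 0 0 0 0;.025 0 0 0 0 0;.035 0 0 0 0 0;.045 0 0 0 0 0;.054 0 0 0 0 0;.06 0 0 0 0 0' && python3 -m crank '.005 0 0 0 0 0;.01 0 0 0 0 0;.015 0 0 0 0 0;.02 0 0 0 0 0;.025 0 0 0 0 0;.03 0 0 0 0 0;.034 0 0 0 0 0;.034 0 0 0 0 0' && python3 g.py
```

```text
time: 30.25
ee_pos: [0.5848, 0.1669, 0.0976]
tcp_rot: [-89.9, -0.0, 68.1]
wrist_force: [0.1, 0.3, 0.4]
opening: 0.0303
time: 30.65
ee_pos: [0.5859, 0.1667, 0.1007]
tcp_rot: [-90.1, -0.2, 68.1]
wrist_force: [-0.2, 1.5, 6.1]
opening: 0.0092
time: 31.35
ee_pos: [0.6081, 0.2225, 0.1007]
tcp_rot: [-90.1, -0.2, 68.1]
wrist_force: [-1.9, -0.2, 5.4]
opening: 0.0091
time: 32.15
ee_pos: [0.6208, 0.2542, 0.1008]
tcp_rot: [-90.1, -0.2, 68.1]
wrist_force: [-1.2, 1.2, 3.9]
opening: 0.0096
glue cap px [None, [335.82, 203.09]] wf [-0.8  1.1  4.8]
```

```bash
python3 -m crank '.002 0 0 0 0 0;.004 0 0 0 0 0;.006 0 0 0 0 0;.006 0 0 0 0 0' && python3 -m crank '.001 0 0 0 0 0;.002 0 0 0 0 0;.003 0 0 0 0 0;.003 0 0 0 0 0' && python3 -m crank '.001 0 0 0 0 0;.002 0 0 0 0 0;.003 0 0 0 0 0;.003 0 0 0 0 0'
```

```text
time: 32.65
ee_pos: [0.6229, 0.2595, 0.1008]
tcp_rot: [-90.1, -0.2, 68.1]
wrist_force: [-1.4, 1.6, 5.3]
opening: 0.0088
time: 33.05
ee_pos: [0.624, 0.2621, 0.1007]
tcp_rot: [-90.1, -0.2, 68.1]
wrist_force: [-1.6, 0.2, 6.4]
opening: 0.0092
time: 33.45
ee_pos: [0.6251, 0.2649, 0.1008]
tcp_rot: [-90.1, -0.2, 68.1]
wrist_force: [-1.7, 1.3, 4.9]
opening: 0.0088
```

```bash
python3 -m crank '.001 0 0 0 0 0;.002 0 0 0 0 0;.003 0 0 0 0 0;.003 0 0 0 0 0' && python3 -m crank '.001 0 0 0 0 0;.002 0 0 0 0 0;.003 0 0 0 0 0;.003 0 0 0 0 0'
```

```text
time: 33.85
ee_pos: [0.6255, 0.266, 0.1008]
tcp_rot: [-90.1, -0.0, 68.0]
wrist_force: [-5.6, -6.5, 8.5]
opening: 0.0091
time: 34.25
ee_pos: [0.6255, 0.266, 0.1007]
tcp_rot: [-90.1, 0.3, 68.0]
wrist_force: [-12.3, -20.5, 12.3]
opening: 0.0091
```

```bash
python3 -m crank '-.002 0 0 0 0 0;-.003 0 0 0 0 0;-.003 0 0 0 0 0' && python3 -m crank '0 0 0 0 0 0;0 0 0 0 0 0;0 0 0 0 0 0' .29 && python3 -m crank '0 -.03 0 0 0 0;0 -.08 0 0 0 0;0 -.13 0 0 0 0;0 -.18 0 0 0 0;0 -.2 0 0 0 0' && python3 -m crank '-.1 -.08 .15 0 0 0;-.1 -.08 .15 0 0 0;-.1 -.08 .15 0 0 0;-.1 -.08 .15 0 0 0;-.1 -.08 .15 0 0 0;-.1 -.08 .15 0 0 0' && python3 g.py
python3 - <<'E'
from h import *
np.set_printoptions(precision=3,suppress=True)
goal([.5,.15,.4],68.2)
# before/after of bystanders and closed-drawer cues
ref={n:cv2.imread(f'pics/{n}0.png')[:,:,::-1].copy() for n in('scene','side')}
now={n:cv2.imread(f'pics/{n}_last.png')[:,:,::-1].copy() for n in ref}
rois={'scene':{'tape':(125,180,165,230),'tin':(140,230,185,305),'glue':(315,195,350,262)},'side':{'tape':(340,150,385,192),'tin':(262,90,298,152),'glue':(155,165,190,228),'pail':(205,150,282,228)}}
for n in rois:
  for k,(x0,y0,x1,y1) in rois[n].items():
    d=np.abs(ref[n][y0:y1,x0:x1].astype(int)-now[n][y0:y1,x0:x1]).max(2);print(n,k,'changed px',(d>40).sum(),'of',d.size)
# wood rim strip of drawer in side view
for nm,im in(('before',ref['side']),('now',now['side'])):
  s=im[190:300,130:215];print(nm,'wood px in strip',cv2.inRange(cv2.cvtColor(s,cv2.COLOR_RGB2HSV),(12,50,120),(26,160,255)).sum()//255)
c=vision.get_calibration('side')
E
```

```text
time: 34.55
ee_pos: [0.6255, 0.266, 0.1008]
tcp_rot: [-90.1, -0.0, 68.0]
wrist_force: [-6.1, -6.8, 7.6]
opening: 0.009
time: 34.85
ee_pos: [0.626, 0.2675, 0.0992]
tcp_rot: [-90.0, -0.1, 68.1]
wrist_force: [-0.6, -0.4, 0.4]
opening: 0.0302
time: 35.35
ee_pos: [0.6256, 0.2672, 0.3048]
tcp_rot: [-90.3, -0.4, 68.1]
wrist_force: [-0.0, 0.2, -0.3]
opening: 0.0305
time: 35.95
ee_pos: [0.4486, 0.2303, 0.3803]
tcp_rot: [-90.2, -0.2, 68.1]
wrist_force: [0.6, 0.2, -1.1]
opening: 0.0302
glue cap px [[168.79, 173.3], [335.79, 203.12]] wf [ 0.3 -0.3 -0.6]
t 36.05 at [0.45  0.23  0.378] [-90.01  -0.07  68.09] shift [-0.056 -0.022 -0.077] turn [ 0.    -0.002  0.001]
scene tape changed px 0 of 2000
scene tin changed px 28 of 3375
scene glue changed px 118 of 2345
side tape changed px 0 of 1890
side tin changed px 1636 of 2232
side glue changed px 425 of 2205
side pail changed px 850 of 6006
before wood px in strip 1368
now wood px in strip 819
```

Run:
```python
from h import *
from scipy.spatial.transform import Rotation
im0=cv2.imread('pics/side0.png')[:,:,::-1];im=vision.camera('side')
x=np.array([.371,.928]);y=np.array([.928,-.371]);S=vision.get_calibration('side')
# sample across the gap (z .15) along chest x at several y'
for yy in(.38,.45,.52,.58):
  P=[np.r_[xx*x+yy*y,.15] for xx in np.arange(.49,.545,.005)]
  px=np.round(proj(P,S)).astype(int)
  for n,I in(('before',im0),('now',im)):
    h=cv2.cvtColor(np.ascontiguousarray(I),cv2.COLOR_RGB2HSV);print(yy,n,[ (int(h[v,u,0]),int(h[v,u,1]),int(h[v,u,2])) for u,v in px])
print(bot.get_obs()['time'],bot.get_obs()['wrist_force'].round(1))
```

```text
0.38 before [(23, 52, 99), (34, 43, 94), (0, 213, 170), (1, 212, 167), (1, 211, 175), (11, 143, 162), (18, 112, 184), (4, 186, 133), (1, 214, 166), (1, 209, 165), (1, 212, 161), (1, 211, 164)]
0.38 now [(21, 46, 194), (21, 54, 133), (21, 55, 97), (13, 21, 107), (17, 16, 114), (6, 136, 103), (1, 212, 179), (2, 217, 133), (1, 209, 173), (1, 209, 173), (1, 211, 169), (1, 211, 172)]
0.45 before [(21, 49, 176), (17, 64, 143), (1, 212, 167), (1, 211, 168), (0, 215, 174), (19, 110, 211), (18, 114, 193), (14, 134, 101), (1, 214, 169), (1, 211, 164), (1, 213, 164), (1, 213, 163)]
0.45 now [(17, 27, 167), (22, 50, 185), (22, 51, 184), (13, 19, 95), (17, 16, 112), (3, 172, 160), (1, 213, 178), (1, 210, 108), (1, 212, 176), (1, 211, 172), (1, 212, 171), (1, 211, 169)]
0.52 before [(19, 42, 175), (24, 45, 118), (0, 217, 162), (1, 212, 165), (1, 219, 154), (19, 104, 231), (19, 115, 129), (5, 181, 134), (0, 210, 175), (1, 211, 172), (1, 212, 172), (1, 211, 172)]
0.52 now [(14, 15, 184), (19, 49, 177), (10, 13, 183), (12, 15, 175), (20, 9, 164), (1, 212, 162), (1, 211, 172), (1, 213, 139), (1, 211, 180), (1, 210, 180), (1, 211, 181), (1, 209, 179)]
0.58 before [(21, 164, 180), (25, 41, 182), (1, 211, 155), (1, 212, 161), (0, 217, 159), (13, 140, 153), (18, 112, 189), (6, 171, 127), (0, 210, 174), (1, 213, 170), (1, 212, 171), (1, 211, 174)]
0.58 now [(21, 163, 189), (22, 43, 191), (22, 49, 192), (22, 49, 194), (24, 44, 193), (10, 97, 163), (1, 216, 169), (1, 215, 147), (1, 211, 180), (1, 212, 178), (1, 211, 179), (1, 213, 180)]
36.1 [-0.  -0.  -0.7]
```

The wood strip is gone: the red face now meets the chest with only a thin seam, so the drawer is shut. Handing in.

```bash
python3 -c "
from workcell import bot
print(bot.job_done())"
```

```text
the job is handed in; nothing more can be done
None
```

The bench is cleared and I handed the job in at about 36 s, with no verdict reported. Both offcuts are in the upright pail. The level stands in the top drawer, which is shut.

- **First grasp missed:** the fingers closed on nothing because the real fingertips sit about 29 mm higher than the stated tool frame. I measured this in two camera views, corrected for it, and every later grasp held.
- **Batten drop off-centre:** the last joint hit its limit, so the batten was released about 25 mm from the pail's centre. A later picture showed both pieces inside the pail.
- **Level:** I lowered it until it touched the drawer floor, pressing down at about 13 N, then eased off and released it. The wrist camera placed it within 2 mm of where it was laid.
- **Drawer:** I pushed it to its stop with about 24 N. Before and after, the strip of wood visible at its front had disappeared.
- **Bystanders:** the drawer passed the glue bottle with only a few millimetres to spare, but the cap moved less than 0.2 pixels.
    - **Tape:** it showed no pixel change in either fixed view.
    - **Pencil tin:** it is confirmed only by the scene view, where 28 of 3375 pixels changed. The side view changed heavily there, I think because the arm was in the way.
- **Not checked:** I took no measurement of the bottom drawer (nothing was aimed at it), and my last picture of the pail was before the level was moved.

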